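Park the top-heavy bench camera in its dock

TASK

Park the bench camera in its dock so that it cannot be knocked over: pull the forked keeper all the way open, stand the camera on its foot in the shallow square bay and let go of it, then push the keeper fully closed over the foot. The camera is top-heavy on a small foot: take it high up by its head, keep it upright all the time, set it down gently, and do not disturb the jar, the USB tester or the cutters.

Things in the scene. Friction and masses are not known exactly. Their poses are not given: they have to be found in the camera images.
- bench_camera: Loose bench camera standing on the thin (4.5 mm) blue bench mat; 184 mm tall, 0.24 to 0.45 kg, centre of mass about 115 mm up, tips at about 15 degrees. Dark round steel foot 64 mm across, 10 mm thick, 10 mm pole, heavy grey box head (see head_grip). Origin: centre of the foot's underside; z runs up the pole. May be parked facing any way.
- head_grip (a point): Point to grip in the camera's head, on the pole's axis 160 mm above the foot's underside; axes as the camera's. The head is 44 mm (x) by 40 mm (y), heights 130 to 184 mm. Its plain flats face +y and -y: close the fingers on these. A black lens 30 mm across sticks out 17 mm from its -x face, a 10 mm stub from its +x face.
- dock: Parking dock: painted grey plate 94 mm (x) by 217 mm (y), 8 mm thick, fixed to the table. Origin: on the table under the bay's centre; the plate runs from y = +47 to -170 mm. From y = -52 to -167 mm two guide rails, 94 mm apart over their outsides and 31 mm high, carry the keeper. A tall microscope stands to its right: keep the arm clear of it.
- bay (a point): Centre of the bay's floor, 8 mm above the table; axes as the dock's. The bay is a square recess, 78 by 78 mm inside, with kerbs 8 mm wide and 8 mm high on all four sides.
- keeper (a joint): Travel of the keeper, an aluminium fork plate sliding along the dock's y: 0 = closed (two tines with a 32 mm slot between lie over the camera's foot on either side of the pole, undersides 21 mm above the table, tips at dock y = +12 mm), 0.055 m = fully open (moved 55 mm to the dock's -y, bay clear). Starts closed or within 12 mm of it, moves with about 1.5 N, stays where left.
- keeper_grip (a point): Grip point on the keeper's upright black tab, 56 mm above the table, at dock y = -92 mm when closed and -147 mm when open. The tab is 14 mm thick (dock x), 30 mm long (dock y), its top at 69 mm; it can be pinched from above across dock x, or pushed.
- screw_jar: Bystander: small clear jar with a blue lid, 47 mm across, 43 mm high, standing to the right of the dock. Origin at the centre of its underside.
- usb_tester: Bystander: flat dark USB tester, 24 x 72 x 12 mm, lying in front of the microscope. Origin at the centre of its underside.
- side_cutters: Bystander: side cutters, 42 x 110 x 12 mm, lying in front of the microscope near the table's far edge. Origin at the centre of the underside.
There are look-alikes about, which are no part of the job. Of the things that look like the bench_camera, the larger one is meant.

How it is judged:
By the outcome, as a careful person would: the job done as asked, in the order asked, and still so for the second after the job is handed in, with the robot touching nothing.
It also fails if it takes over 64 s, if anything falls off the work surface, if the arm or the gripper's body presses on something with over 40 N, if the wrist force passes 120 N, or if a joint passes its speed limit or range.

ROBOT

A 6-joint arm with a two-finger parallel gripper is mounted at the origin on the work surface; the furniture and walls round the work are solid. World frame = base frame: x ahead of the robot, y to its left, z up, the work surface at z = 0. Lengths are in m, angles in rad, forces in N, time in s.
With the tool pointing down it reaches from about 0.35 to 0.975 m from the base axis. Payload 4.9 kg.
Tool frame: the origin (TCP) lies at the very end of the fingers, on their centre line; the grasp point (between the pads) lies 19 mm behind it (pinch_z is the distance from the TCP to the grasp point, in m); z points along the fingers, y is the line along which they close (so a half turn about z gives the same grasp; the last joint's range is limited). The gripper opens to 85 mm and grips with 20 to 120 N. Pads are 22 mm wide; open, the fingers measure 114 mm over their backs; the gripper's body (76 mm by 85 mm) begins 54 mm behind the grasp point. The pads swing forward as they close: fully open they stand 13 mm farther back than shut.
Start: joints at [1.097, 0.053, 1.613, -0, 1.476, -0.119], TCP at [0.217, 0.586, 0.231] pointing down, gripper open.
Joint ranges: [-3.01, 3.01], [-1.01, 2.22], [0.06, 2.58], [-1.02, 4.17], [0.09, 2.62], [-3.14, 3.14]. Speed limits (rad/s): [2.57, 2.57, 3.14, 3.14, 3.14, 3.14].

INTERFACE

Orientations are given as a unit quaternion [w, x, y, z].
In Python, from plant import * gives the robot as it stands. The module is installed in compiled form; this text tells all that it offers.
- The arm moves only by the tool play_rows, never from a script. Its arguments are lists of equal length, an entry for each row: "linear": the shift along the world's x, y, z in m, a list of three; "turn": the turn about the world's z in degrees. A call has 1 to 8 rows; each row shifts and turns the commanded pose from where the row before left it; what a row does not reach is not made up. A row lasts 1/8 s, in which the tool goes at most 62.5 mm and 10.7 degrees, less where a joint would pass 70% of its speed; a pose out of reach is approached as far as the arm can. A call is refused whole if a number of a shift passes 0.0625 or a number of a turn 10.7, either way. A call with a gripper value outside its range is refused whole. "hand" is the finger opening in m, from 0 to 0.0854, set as the call begins (left out, the last holds). The fingers move at their own pace and stop on an object; the grip force is fixed at half the most. Time passes only in rows, so rows that do not move let the fingers close. It gives the time, the measured TCP pose, the force, the opening and the grip force at its end, in the units of the state.
- state(): the state, without advancing time (a new reading comes with each control period).
- grab_frame(name): name is "scene" or "top" or "wrist"; returns the picture (384x512x3 uint8, red, green, blue); there is no depth.
- camera_info(name): a dict with "camera_matrix" (3x3 intrinsics, pixels), "distortion" ([k1, k2, p1, p2, k3] as OpenCV has them; the pictures are not rectified), "origin" and "attitude" of the camera in the world; the wrist camera has in their place "mount" (4x4, takes a point from camera to tool coordinates, whose origin is the TCP and whose axes are the flange's). Camera axes: x right, y down, z forward; pixel columns grow to the right and rows downward; lengths in m; the calibration is good to about 2 mm. A picture is of the moment at which its call begins: read the wrist's pose just before it. camera_info takes no time and is no camera call.
- job_done(): hands the job in; it is judged then, once.
Trained networks look in the newest picture that a camera, given by its name, has taken for a name from the list of things; names that differ only in an ending like _2 or _b are one class to them, and where a whole thing is asked for, a point or a joint stands for the part that bears it (a point fixed in the world has none). Each returns a list of dicts, best first, with "p" (0 to 1); they miss things now and then, are a little off and sometimes report something else, mostly with a low value. They report only what shows in the picture. A call takes as long as a camera call. They do not tell look-alikes from the thing itself.
- trace(camera, thing): "region" (384x512 bool, what is visible of it) and "location" ([column, row] in pixels, amid what is visible of it).
The state is a dict: "time": time; "joint_pos": joint angles; "joint_vel": joint speeds; "joint_efforts": joint torques, N m; "tool_pos": TCP position; "tool_rot": TCP orientation; "contact_force": force on the tool from outside, world axes, zero at the start; "ft_torque": the same for the moment, N m; "gripper_width": opening from 0.0 (shut) to 1.0 (fully open); "grasp_force": force on a finger pad.
Only numpy, scipy, OpenCV 4.12 (cv2) and the standard library are available. Lean on these libraries where they do the work, as an engineer would, in place of code of your own. Each camera call takes 0.05 s, during which the arm holds its last target. There are 200 camera calls.

## Working session

There is one attempt and no reset: what is moved stays moved. The work goes in short steps, Python scripts to look and compute and a tool call to move; the robot and the scene stay as the last step left them, time stands still between calls to the robot, and variables do not carry over. Pictures are saved under pics/ and viewed, at most 10 in all, crops included, and the job is handed in when it is done.

Besides the shell and the picture viewer there is one more tool, called after "Emit:" in YAML: its name, and indented under it one key for each argument. play_rows: Moves the arm, as the interface text tells. Its arguments: {"type":"object","properties":{"linear":{"type":"array","items":{"type":"array","items":{"type":"number"}}},"turn":{"type":"array","items":{"type":"number"}},"hand":{"type":"number"}},"required":["linear","turn"]}

```bash
mkdir -p pics; cat > h.py <<'E'
from plant import *
import numpy as np, cv2
from scipy.spatial.transform import Rotation as R
def q2R(q): return R.from_quat([q[1],q[2],q[3],q[0]]).as_matrix()
def cam(name,st=None):
    i=camera_info(name); K=np.array(i["camera_matrix"]);D=np.array(i["distortion"])
    if name=="wrist":
        M=np.array(i["mount"]);T=np.eye(4);T[:3,:3]=q2R(st["tool_rot"]);T[:3,3]=st["tool_pos"];T=T@M
        return K,D,T[:3,:3],T[:3,3]
    a=np.array(i["attitude"]); A=a if a.shape==(3,3) else q2R(a)
    return K,D,A,np.array(i["origin"])
def atz(c,px,z):
    K,D,A,o=c
    p=cv2.undistortPoints(np.array(px,float).reshape(-1,1,2),K,D).reshape(-1,2)
    d=np.c_[p,np.ones(len(p))]@A.T
    return o+d*((z-o[2])/d[:,2])[:,None]
def proj(c,P):
    K,D,A,o=c
    return cv2.projectPoints((np.array(P,float).reshape(-1,3)-o)@A,np.zeros(3),np.zeros(3),K,D)[0].reshape(-1,2)
def save(n,im,crop=None,s=1):
    if crop: im=im[crop[1]:crop[3],crop[0]:crop[2]]
    cv2.imwrite("pics/"+n,cv2.resize(im[:,:,::-1],None,fx=s,fy=s,interpolation=cv2.INTER_CUBIC))
E
python3 - <<'E'
from h import *
s=state();print(s)
ims=[]
for n in ["scene","top"]:
    im=grab_frame(n);save(n+"0.png",im,None,1.5)
    print(n,camera_info(n))
    for t in ["bench_camera","dock","keeper","screw_jar","usb_tester","side_cutters"]:
        for r in trace(n,t)[:3]: 
            ys,xs=np.nonzero(r["region"]);print(t,r["p"],r["location"],xs.min(),xs.max(),ys.min(),ys.max(), atz(cam(n),r["location"],0.0)[0].round(3))
E
```

```text
{'time': 0.0, 'joint_pos': array([ 1.09697989e+00,  5.33491175e-02,  1.61431431e+00,  1.90628937e-05,
        1.47599221e+00, -1.18976677e-01]), 'joint_vel': array([-0.00050536,  0.00211106, -0.0007147 ,  0.0009112 , -0.00099164,
       -0.00131976]), 'joint_efforts': array([-2.72639627e-03, -3.93721998e+01, -3.70154142e+01, -4.57185943e-04,
        7.38984643e-03,  9.96452712e-06]), 'tool_pos': array([0.21684198, 0.58550728, 0.23005568]), 'tool_rot': array([-3.10348797e-04,  1.76491349e-01,  9.84301651e-01, -9.83745958e-04]), 'contact_force': array([-0.61479893,  0.37586448, -0.19288977]), 'ft_torque': array([ 0.02161053,  0.02948985, -0.04672348]), 'grasp_force': 0.0, 'gripper_width': 0.9996143838444014}
scene {'camera_matrix': array([[390.81742379,   0.        , 254.04301752],
       [  0.        , 390.81742379, 189.15902364],
       [  0.        ,   0.        ,   1.        ]]), 'distortion': array([-6.32183335e-05,  0.00000000e+00,  0.00000000e+00,  0.00000000e+00,
        0.00000000e+00]), 'origin': array([0.60290712, 1.18924645, 0.73384958]), 'attitude': array([-0.06992499,  0.
[... 906 characters left out ...]
69 [169.4, 155.1] 147 185 130 175 [0.454 0.55  0.   ]
bench_camera 0.66 [231.3, 256.1] 217 242 246 268 [0.205 0.389 0.   ]
dock 0.94 [237.0, 187.1] 213 257 142 231 [0.375 0.378 0.   ]
dock 0.44 [297.5, 173.4] 285 313 169 181 [0.412 0.228 0.   ]
keeper 0.9 [235.2, 188.8] 221 250 160 211 [0.37  0.383 0.   ]
keeper 0.46 [236.0, 187.2] 213 257 142 231 [0.375 0.381 0.   ]
keeper 0.23 [350.3, 150.4] 333 374 141 156 [0.474 0.093 0.   ]
screw_jar 0.6 [287.2, 152.0] 276 295 142 163 [0.467 0.254 0.   ]
usb_tester 0.67 [297.9, 173.7] 285 313 169 181 [0.411 0.227 0.   ]
usb_tester 0.15 [286.9, 152.9] 276 295 142 163 [0.465 0.254 0.   ]
side_cutters 0.73 [354.8, 150.7] 333 374 141 156 [0.474 0.081 0.   ]
```

View pics/top0.png

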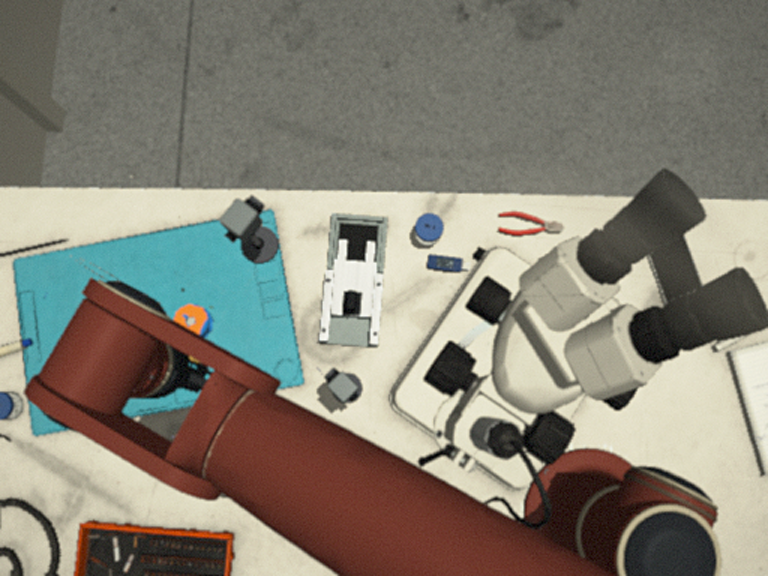

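View pics/scene0.png

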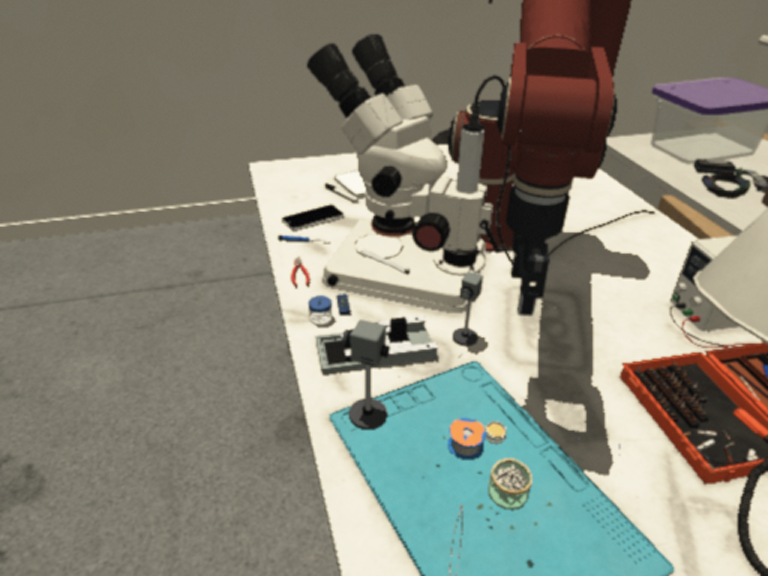

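The top view shows the target camera on the mat, with its foot at about (173,162) and its head at (160,145) px. The dock has its bay at the far end (238,155) and its tab at (235,201). The smaller look-alike is at (230,257).

```bash
python3 - <<'E'
from h import *
im=grab_frame("top");c=cam("top")
r=trace("top","dock")[0]["region"].astype(np.uint8)
b=cv2.boxPoints(cv2.minAreaRect(np.argwhere(r)[:,::-1].astype(np.float32)))
print("box",b.tolist(),atz(c,b,0.016).round(3).tolist())
man=np.array([[331,214],[388,216],[377,346],[320,346]])/1.5
print(atz(c,man,0.012).round(3).tolist())
print("bay hole",atz(c,np.array([[357,240]])/1.5,0.01).round(3),"tab top",atz(c,np.array([[352,303]])/1.5,0.069).round(3))
print("foot",atz(c,np.array([[259,243]])/1.5,0.0145).round(3),"head top",atz(c,np.array([[240,218]])/1.5,0.1885).round(3))
s=cam("scene")
print("scene foot",atz(s,np.array([[368,413]])/1.5,0.0145).round(3),"headc",atz(s,np.array([[368,342]])/1.5,0.16).round(3))
st=state();save("w0.png",grab_frame("wrist"));print(camera_info("wrist"))
save("t1.png",im,(130,115,280,240),4)
E
```

```text
box [[212.00990295410156, 227.90098571777344], [220.6930694580078, 141.0692901611328], [260.197998046875, 145.01979064941406], [251.5148468017578, 231.8514862060547]] [[0.271, 0.436, 0.016], [0.488, 0.421, 0.016], [0.479, 0.322, 0.016], [0.263, 0.341, 0.016]]
[[0.485, 0.421, 0.012], [0.483, 0.326, 0.012], [0.266, 0.341, 0.012], [0.265, 0.433, 0.012]]
bay hole [[0.442 0.377 0.01 ]] tab top [[0.328 0.381 0.069]]
foot [[0.433 0.539 0.014]] head top [[0.429 0.536 0.188]]
scene foot [[0.434 0.546 0.014]] headc [[0.433 0.539 0.16 ]]
{'camera_matrix': array([[325.70502029,   0.        , 257.9388564 ],
       [  0.        , 325.70502029, 188.16537148],
       [  0.        ,   0.        ,   1.        ]]), 'distortion': array([-0.01115786,  0.        ,  0.        ,  0.        ,  0.        ]), 'mount': array([[-7.88501082e-04, -9.58733728e-01, -2.84304444e-01,
         7.27142132e-02],
       [ 9.99999413e-01, -5.44505232e-04, -9.37252631e-04,
         5.00550486e-04],
       [ 7.43770452e-04, -2.84305016e-01,  9.58733594e-01,
        -1.43679302e-01],
       [ 0.00000000e+00,  0.00000000e+00,  0.00000000e+00,
         1.00000000e+00]])}
```

View pics/t1.png

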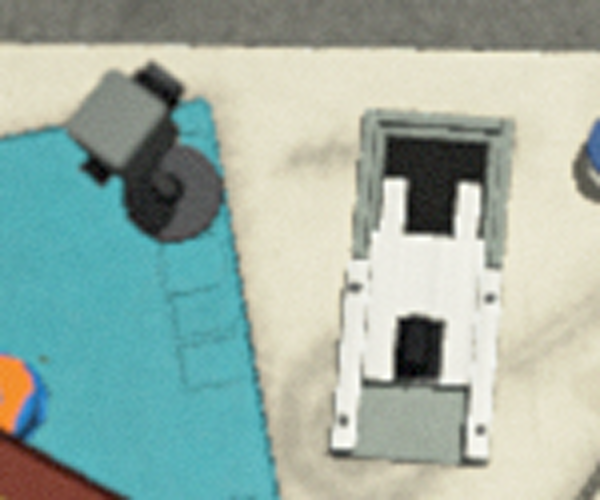

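```bash
python3 - <<'E'
from h import *
t=cam("top");s=cam("scene")
def tri(a,b):
    P=[]
    for c in (t,s):
        K,D,A,o=c; P.append(K@np.c_[A.T,-A.T@o])
    u=[cv2.undistortPoints(np.array(p,float).reshape(1,1,2),c[0],c[1],P=c[0]).reshape(2,1) for p,c in ((a,t),(b,s))]
    X=cv2.triangulatePoints(P[0],P[1],*u);return (X[:3]/X[3]).ravel().round(3)
f=lambda a,b:tri(np.array(a)/1.5,np.array(b)/1.5)
print("illum top",f((490,430),(471,125)),"eyeL",f((672,195),(325,55)),"eyeR",f((735,295),(370,42)),"scope body left",f((500,345),(440,160)))
print("head",f((240,218),(369,328)),"foot",f((258,242),(368,413)))
print("base px*1.5",proj(t,[[0,0,0],[0,0,.3]])*1.5)
q=lambda x,y:np.array([[130+x/4,115+y/4]])
for n,p,z in [("farL",(365,110),.016),("farR",(513,118),.016),("nearL",(332,455),.031),("nearR",(488,462),.031),("tab",(420,345),.069),("tipL",(397,180),.024),("tipR",(469,183),.024),("foot",(174,192),.0145),("railfarL",(350,262),.031),("railfarR",(495,268),.031)]:
    print(n,atz(t,q(*p),z)[0].round(4))
E
```

```text
illum top [0.152 0.216 0.358] eyeL [0.391 0.041 0.454] eyeR [ 0.288 -0.016  0.46 ] scope body left [0.231 0.202 0.299]
head [0.43  0.536 0.184] foot [0.434 0.542 0.01 ]
base px*1.5 [[587.45176688 515.2757538 ]
 [664.87850335 558.26759441]]
farL [0.4842 0.4196 0.016 ]
farR [0.4807 0.3273 0.016 ]
nearL [0.2681 0.4323 0.031 ]
nearR [0.2653 0.3394 0.031 ]
tab [0.3298 0.38   0.069 ]
tipL [0.438  0.3981 0.024 ]
tipR [0.4369 0.3539 0.024 ]
foot [0.4302 0.5364 0.0145]
railfarL [0.385  0.4249 0.031 ]
railfarR [0.3828 0.3371 0.031 ]
```

Emit:
play_rows:
  linear:
    - [0.015, -0.03, 0]
    - [0.02, -0.035, 0]
    - [0.02, -0.035, 0]
    - [0.02, -0.035, 0]
    - [0.02, -0.035, 0]
    - [0.018, -0.034, 0]
    - [0, 0, 0]
    - [0, 0, 0]
  turn: [3, 3, 3, 3, 3, 2.5, 0, 0]
  hand: 0.05

```text
time: 1.85
tool_pos: [0.33, 0.3824, 0.2314]
tool_rot: [-0.0, 0.025, 1.0, 0.0]
contact_force: [-0.6, 0.9, -0.4]
gripper_width: 0.589
grasp_force: 0.0
```

```bash
python3 - <<'E'
from h import *
s=state();print(s["time"],s["joint_pos"].round(4),s["tool_pos"].round(4),s["tool_rot"].round(4),s["gripper_width"])
save("w1.png",grab_frame("wrist"),None,1.5)
c=cam("wrist",s)
for t in ["keeper","dock"]:
  for r in trace("wrist",t)[:2]:
    ys,xs=np.nonzero(r["region"]);print(t,r["p"],r["location"],xs.min(),xs.max(),ys.min(),ys.max())
save("s1.png",grab_frame("scene"),(120,0,440,240),2.4)
E
```

```text
1.85 [ 7.1100e-01 -2.4040e-01  1.8863e+00  5.0000e-04  1.4953e+00 -8.0990e-01] [0.33   0.3824 0.2314] [-0.000e+00  2.490e-02  9.997e-01  3.000e-04] 0.5887005349929412
keeper 0.61 [261.9, 189.6] 229 291 146 252
dock 0.97 [258.0, 186.9] 214 306 101 281
```

View pics/w1.png

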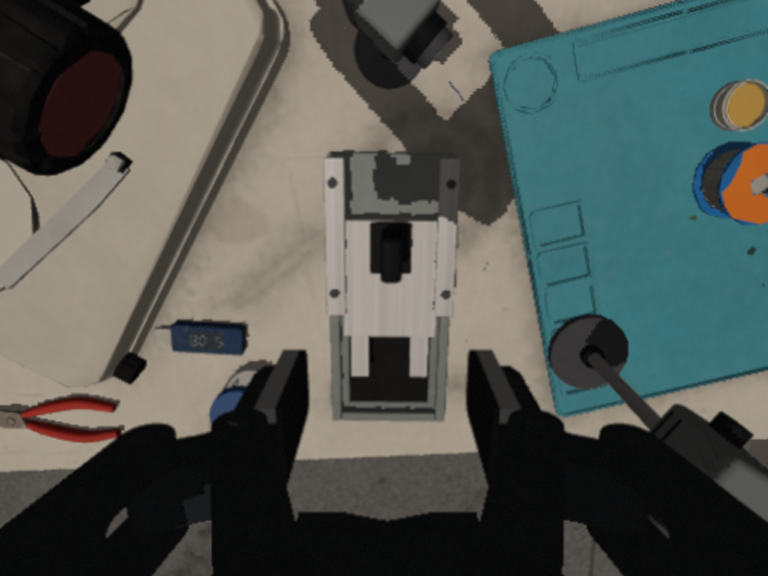

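View pics/s1.png

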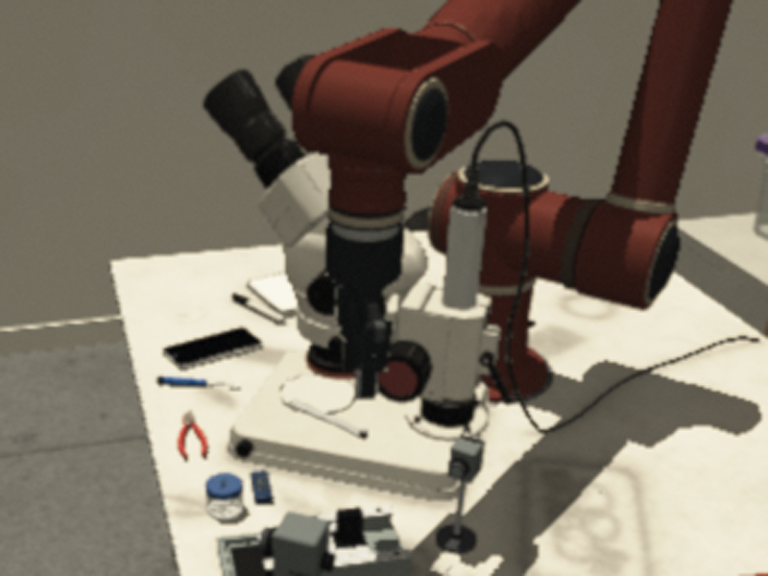

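```bash
python3 - <<'E'
from h import *
s=cam("scene");t=cam("top")
px=lambda p:(p*np.array([1,1])-[120,0])*2.4
for z in (.45,.5,.55,.6): print(z,px(proj(s,[[.33,.3824,z]])).round(),px(proj(s,[[0,0,z-.2]])).round(), px(proj(s,[[0.152,.216,z-.1]])).round())
st=state();w=cam("wrist",st)
q=lambda x,y,z:print((x,y),atz(w,np.array([[x,y]])/1.5,z)[0].round(4))
print("tab top far/near edge");q(390,232,.069);q(391,280,.069);
print("kerb corners near img bottom");q(331,420,.016);q(446,419,.016)
print("near end");q(326,153,.031);q(458,155,.031);print("tips");q(359,376,.024);q(418,376,.024)
print("foot big");q(590,352,.0145)
print("usb");q(209,338,.012);print("small cam");q(390,25,.1)
E
```

```text
0.45 [[368. 180.]] [[498. 214.]] [[466. 207.]]
0.5 [[370. 124.]] [[503. 180.]] [[470. 164.]]
0.55 [[373.  64.]] [[507. 144.]] [[475. 119.]]
0.6 [[376.   0.]] [[512. 107.]] [[481.  71.]]
tab top far/near edge
(390, 232) [0.3146 0.3858 0.069 ]
(391, 280) [0.3463 0.3849 0.069 ]
kerb corners near img bottom
(331, 420) [0.4812 0.3288 0.016 ]
(446, 419) [0.4849 0.4249 0.016 ]
near end
(326, 153) [0.2652 0.3446 0.031 ]
(458, 155) [0.2709 0.4345 0.031 ]
tips
(359, 376) [0.4376 0.3556 0.024 ]
(418, 376) [0.4398 0.4024 0.024 ]
foot big
(590, 352) [0.4303 0.5418 0.0145]
usb
(209, 338) [0.4043 0.2363 0.012 ]
small cam
(390, 25) [0.2022 0.3909 0.1   ]
```

The wrist view shows the tab at (391,255) and the keeper about 11 mm off closed. The big camera's foot is at (590,352). The scene view shows the forearm passing above the illuminator, so I'm checking the clearance.

```bash
python3 - <<'E'
from h import *
a=grab_frame("top")[120:384,200:512]
save("top2.png",a,None,2.2)
c=cam("top")
print(((proj(c,[[.152,.216,.36],[.33,.3824,.51],[0,0,.15]])-[200,120])*2.2).round())
E
```

```text
[[279. 365.]
 [ 49.  81.]
 [470. 519.]]
```

View pics/top2.png

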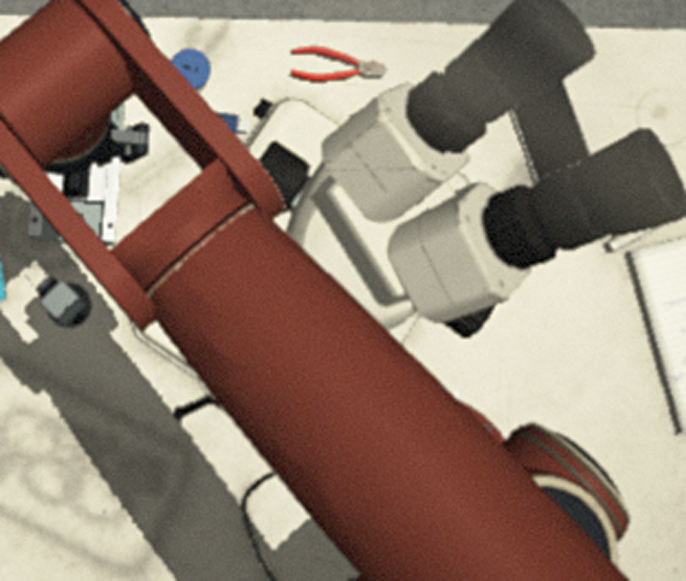

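Emit:
play_rows:
  linear:
    - [0, 0.002, -0.025]
    - [0, 0, -0.025]
    - [0, 0, 0]
    - [0, 0, 0]
  turn: [0, 0, 0, 0]

```text
time: 2.6
tool_pos: [0.3303, 0.3846, 0.1823]
tool_rot: [0.0, 0.024, 1.0, 0.0]
contact_force: [-0.8, 0.1, 0.0]
gripper_width: 0.585
grasp_force: 0.0
```

```bash
cat > fit.py <<'E'
from h import *
from scipy.optimize import least_squares
J=[[.0533491,1.61431,.624381,.230056,],[-.2404,1.8863,np.hypot(.33,.3824),.2314]]
st=state();j=st["joint_pos"];p=st["tool_pos"]
print(j.round(4),p.round(4),st["joint_efforts"].round(2))
az=np.arctan2(p[1],p[0])-j[0];d=np.hypot(*p[:2])*np.sin(az);print("lat",d,np.hypot(.217,.5855)*np.sin(np.arctan2(.5855,.2168)-1.09698))
J.append([j[1],j[2],np.hypot(*p[:2]),p[2]]);J=np.array(J)
f=lambda v:np.r_[v[2]+v[0]*np.sin(J[:,0])+v[1]*np.sin(J[:,0]+J[:,1])-np.sqrt(J[:,2]**2-d*d), v[3]+v[0]*np.cos(J[:,0])+v[1]*np.cos(J[:,0]+J[:,1])-J[:,3]]
r=least_squares(f,[.42,.59,0,0]);print("L1 L2 c h-tool",r.x.round(4),np.abs(r.fun).max())
E
python3 - <<'E'
from fit import *
s=cam("scene");t=cam("top")
e=np.array([-np.sin(.711),np.cos(.711)])
for lat in (.04,.06):
  for z in (.5,.55,.6): print("cap",lat,z,(proj(s,[[.33+e[0]*lat,.3824+e[1]*lat,z]])-[120,0])*2.4)
def tri(a,b):
    P=[c[0]@np.c_[c[2].T,-c[2].T@c[3]] for c in (t,s)]
    u=[cv2.undistortPoints(np.array(p,float).reshape(1,1,2)/1.5,c[0],c[1],P=c[0]).reshape(2,1) for p,c in ((a,t),(b,s))]
    X=cv2.triangulatePoints(P[0],P[1],*u);X=(X[:3]/X[3]);print(X.ravel().round(3),proj(t,X.T)*1.5,proj(s,X.T)*1.5)
tri((548,487),(487,77)); tri((507,432),(473,120))
E
```

```text
[ 0.7143 -0.2004  1.9353 -0.      1.4055 -0.8076] [0.3303 0.3846 0.1823] [ 4.000e-02 -2.671e+01 -3.532e+01  0.000e+00  2.000e-02  0.000e+00]
lat 0.07419699430052745 0.07424752925953043
L1 L2 c h-tool [ 0.4281  0.6087 -0.0093 -0.1383] 0.004484948297105884
cap 0.04 0.5 [[409.63426877 131.7573643 ]]
cap 0.04 0.55 [[413.82924289  71.05583217]]
cap 0.04 0.6 [[418.34035744   5.77916452]]
cap 0.06 0.5 [[429.98110293 135.82450512]]
cap 0.06 0.55 [[434.97197319  74.57212078]]
cap 0.06 0.6 [[440.34346579   8.64778851]]
[0.103 0.168 0.429] [[550.00837013 483.08393813]] [[490.14426173  77.33492089]]
[0.147 0.199 0.363] [[505.86867383 434.21659599]] [[471.06384069 119.70916202]]
```

Emit:
play_rows:
  linear:
    - [0, 0, -0.02]
    - [0, -0.001, -0.025]
    - [0, 0, -0.025]
    - [0, 0, -0.02]
    - [0, 0, 0]
    - [0, 0, 0]
  turn: [0, 0, 0, 0, 0, 0]

```text
time: 3.35
tool_pos: [0.3305, 0.3834, 0.092]
tool_rot: [0.0, 0.025, 1.0, 0.0]
contact_force: [-0.2, -0.3, 0.7]
gripper_width: 0.582
grasp_force: 0.0
```

```bash
python3 - <<'E'
from fit import *
i=grab_frame("scene");save("s3.png",i,(180,0,340,120),4.5)
st=state();w=cam("wrist",st);grab_frame("wrist")
for r in trace("wrist","keeper")[:1]:print(r["p"],r["location"])
E
```

```text
[ 0.7122 -0.104   2.0093  0.      1.2352 -0.8092] [0.3305 0.3834 0.092 ] [ 1.000e-02 -2.839e+01 -3.289e+01 -0.000e+00  2.000e-02  0.000e+00]
lat 0.0742009558318226 0.07424752925953043
L1 L2 c h-tool [ 0.4218  0.6092 -0.0157 -0.1307] 0.01516837935657378
0.85 [261.0, 242.6]
```

View pics/s3.png

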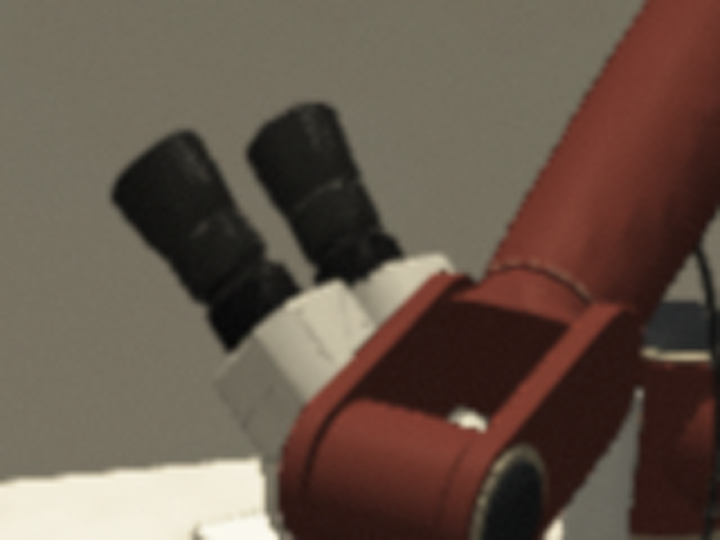

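```bash
cat > fit2.py <<'E'
from h import *
from scipy.optimize import least_squares
J=[[.0533491,1.61431,.624381,.230056],[-.2404,1.8863,np.hypot(.33,.3824),.2314],[-.2004,1.9353,np.hypot(.3303,.3846),.1823],[-.104,2.0093,np.hypot(.3305,.3834),.092]]
J=np.array(J);A=np.sqrt(J[:,2]**2-.0742**2)
def fk(v,a,b): return v[2]+v[0]*np.sin(a)+v[1]*np.sin(a+b+v[4]), v[3]+v[0]*np.cos(a)+v[1]*np.cos(a+b+v[4])
f=lambda v:np.r_[fk(v,J[:,0],J[:,1])[0]-A, fk(v,J[:,0],J[:,1])[1]-J[:,3]]
r=min((least_squares(f,[.42,.59,0,-.1,p]) for p in (-.5,0,.5)),key=lambda r:r.cost)
if __name__=="__main__":
    print(r.x.round(4),np.abs(r.fun).max())
    s=cam("scene");e=np.array([-np.sin(.7122),np.cos(.7122)])
    for z in (.3,.35,.4): print(z,(proj(s,[[.3305+e[0]*.06,.3834+e[1]*.06,z],[.3305,.3834,z]])-[180,0])*4.5)
E
python3 fit2.py
```

```text
[ 4.237e-01  6.163e-01  1.000e-04 -4.080e-02  1.529e-01] 6.461881765340571e-05
0.3 [[504.41697135 643.70986572]
 [406.68378813 612.99588407]]
0.35 [[511.56447988 555.95352862]
 [410.58019127 526.85180408]]
0.4 [[519.18544929 462.38342848]
 [414.72690788 435.17317668]]
```

The scene view shows the fork cap at (515,500) and the forearm clear above the illuminator. I'm continuing down to pinch the tab, watching joint efforts as I go.

Emit:
play_rows:
  linear:
    - [0, 0, -0.015]
    - [0, 0, -0.015]
    - [0, 0, -0.015]
    - [0, 0, 0]
  turn: [0, 0, 0, 0]

```text
time: 4.0
tool_pos: [0.3288, 0.3819, 0.0438]
tool_rot: [-0.002, 0.025, 1.0, -0.002]
contact_force: [-0.5, 1.1, -0.1]
gripper_width: 0.587
grasp_force: 0.0
```

Emit:
play_rows:
  linear:
    - [0, 0, 0]
    - [0, 0, 0]
    - [0, 0, 0]
    - [0, 0, 0]
    - [0, 0, 0]
  turn: [0, 0, 0, 0, 0]
  hand: 0.0

```text
time: 4.62
tool_pos: [0.3307, 0.3848, 0.0473]
tool_rot: [0.001, 0.025, 1.0, 0.002]
contact_force: [0.7, 5.0, -2.0]
gripper_width: 0.15
grasp_force: 62.0
```

```bash
python3 - <<'E'
from h import *
s=state();print(s["joint_efforts"].round(2),s["joint_pos"].round(3),s["contact_force"].round(1),s["grasp_force"],s["gripper_width"],s["tool_pos"].round(4))
E
```

```text
[ -1.41 -31.16 -31.13  -0.92   0.88  -0.34] [ 7.130e-01 -3.900e-02  2.032e+00  2.000e-03  1.144e+00 -8.080e-01] [ 0.7  5.  -2. ] 61.97832942008972 0.1499284187298721 [0.3307 0.3848 0.0473]
```

Emit:
play_rows:
  linear:
    - [-0.006, 0.001, 0]
    - [-0.007, 0.0005, 0]
    - [-0.007, 0.0003, 0]
    - [-0.007, 0.0003, 0]
    - [-0.007, 0.0003, 0]
    - [-0.005, 0.0003, 0]
    - [0, 0, 0]
  turn: [0, 0, 0, 0, 0, 0, 0]

```text
time: 5.5
tool_pos: [0.2907, 0.3872, 0.0472]
tool_rot: [0.0, 0.025, 1.0, 0.002]
contact_force: [0.1, 7.3, -0.2]
gripper_width: 0.147
grasp_force: 62.4
```

```bash
python3 - <<'E'
from h import *
s=state();print(s["joint_efforts"].round(2),s["joint_pos"].round(3),s["contact_force"].round(1),s["tool_pos"].round(4))
E
```

```text
[ -1.63 -27.57 -29.86  -1.2    0.92  -0.38] [ 7.720e-01 -9.500e-02  2.085e+00  2.000e-03  1.149e+00 -7.510e-01] [ 0.1  7.3 -0.2] [0.2907 0.3872 0.0472]
```

Emit:
play_rows:
  linear:
    - [-0.003, 0.002, 0]
    - [-0.003, 0.001, 0]
    - [-0.003, 0.0003, 0]
    - [0, 0, 0]
  turn: [0, 0, 0, 0]

```text
time: 6.0
tool_pos: [0.287, 0.3876, 0.0472]
tool_rot: [0.006, 0.024, 1.0, -0.001]
contact_force: [19.9, -6.5, -5.1]
gripper_width: 0.148
grasp_force: 61.9
```

Emit:
play_rows:
  linear:
    - [0.004, -0.001, 0]
    - [0, 0, 0]
    - [0, 0, 0]
  turn: [0, 0, 0]

```text
time: 6.38
tool_pos: [0.2871, 0.3876, 0.0472]
tool_rot: [0.001, 0.025, 1.0, -0.001]
contact_force: [4.7, -4.0, 5.4]
gripper_width: 0.148
grasp_force: 63.1
```

Emit:
play_rows:
  linear:
    - [0, 0, 0]
    - [0, 0, 0]
    - [0, 0, 0]
    - [0, 0, 0.03]
    - [0, 0, 0.05]
    - [0, 0, 0.05]
    - [0, 0, 0.06]
    - [0, 0, 0.02]
  turn: [0, 0, 0, 0, 0, 0, 0, 0]
  hand: 0.05

```text
time: 7.38
tool_pos: [0.2871, 0.3893, 0.2612]
tool_rot: [0.002, 0.024, 1.0, 0.003]
contact_force: [-0.5, 0.5, 0.5]
gripper_width: 0.588
grasp_force: 0.0
```

Emit:
play_rows:
  linear:
    - [0.02, 0.021, 0.01]
    - [0.025, 0.026, 0.01]
    - [0.025, 0.026, 0.01]
    - [0.025, 0.026, 0]
    - [0.025, 0.026, 0]
    - [0.023, 0.024, 0]
    - [0, 0, 0]
    - [0, 0, 0]
  turn: [-6, -6, -6, -6, -6, -6, 0, 0]
  hand: 0.0854

```text
time: 8.38
tool_pos: [0.4284, 0.5366, 0.285]
tool_rot: [-0.001, 0.332, 0.943, -0.001]
contact_force: [-0.2, -0.8, -0.4]
gripper_width: 0.998
grasp_force: 0.0
```

```bash
python3 - <<'E'
from h import *
s=state();print(s["tool_pos"].round(4),s["tool_rot"].round(4))
im=grab_frame("wrist");np.save("w4.npy",im);save("w4.png",im,None,1.5)
c=cam("wrist",s)
for r in trace("wrist","bench_camera")[:2]:
    ys,xs=np.nonzero(r["region"]);print(r["p"],r["location"],xs.min(),xs.max(),ys.min(),ys.max())
print(proj(c,[[.431,.54,.0045],[.431,.54,.1885]])*1.5)
im=grab_frame("top");np.save("t4.npy",im)
r=trace("top","dock");print([(x["p"],x["location"]) for x in r[:2]])
E
```

```text
[0.4284 0.5366 0.285 ] [-6.000e-04  3.319e-01  9.433e-01 -1.100e-03]
0.86 [44.6, 79.5] 0 72 59 100
0.84 [265.6, 177.3] 238 291 126 229
[[392.52114935 224.08389898]
 [395.40159735 284.97392656]]
[(0.8, [248.0, 149.4])]
```

View pics/w4.png

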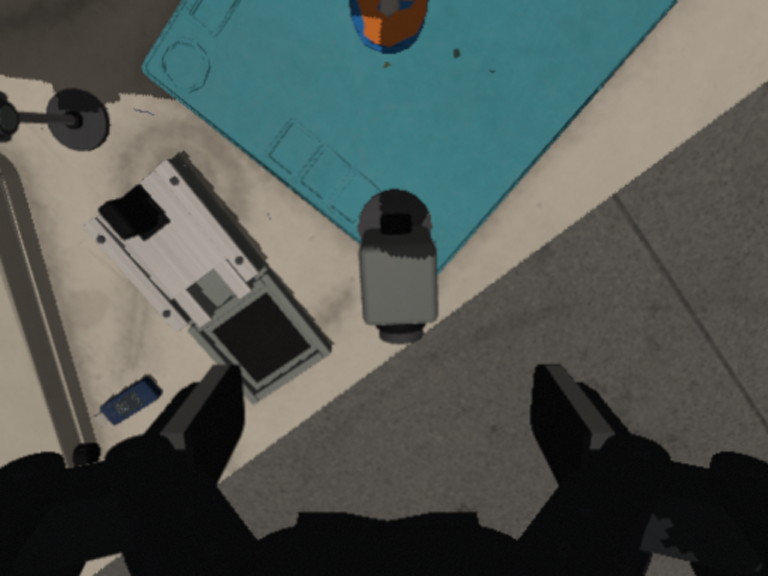

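```bash
python3 - <<'E'
from h import *
s=state();c=cam("wrist",s)
q=lambda x,y,z:atz(c,np.array([[x,y]])/1.5,z)[0]
print("head",q(399,286,.1885).round(4),q(364,325,.1885).round(4),q(437,324,.1885).round(4))
print("foot",q(395,224,.0145).round(4))
a,b=q(331,350,.016),q(257,402,.016);print("far",a.round(4),b.round(4))
m=(a+b)/2;d=(a-b)/np.linalg.norm(a-b);n=np.array([d[1],-d[0],0]);print(np.degrees(np.arctan2(n[1],n[0])),"bay",(m-.047*n).round(4))
# dark floor inner corners z~.008
for p in [(262,276),(309,334),(258,377),(210,331)]: print("floor corner",q(*p,.008).round(4))
E
```

```text
head [0.4333 0.541  0.1885] [0.4386 0.5132 0.1885] [0.4624 0.5436 0.1885]
foot [0.4318 0.5431 0.0145]
far [0.4861 0.4242 0.016 ] [0.4828 0.3337 0.016 ]
-2.1058677362099765 bay [0.4375 0.3807 0.016 ]
floor corner [0.3945 0.42   0.008 ]
floor corner [0.4632 0.4157 0.008 ]
floor corner [0.4658 0.3482 0.008 ]
floor corner [0.4031 0.3458 0.008 ]
```

The wrist view shows the bay clear, the keeper open, and the head centred at (399,286) and square to the fingers. Descending to grip.

Emit:
play_rows:
  linear:
    - [0.0045, 0.0055, 0]
    - [0, 0, -0.03]
    - [0, 0, -0.035]
    - [0, 0, -0.035]
    - [0, 0, -0.025]
    - [0, 0, -0.015]
    - [0, 0, 0]
    - [0, 0, 0]
  turn: [0, 0, 0, 0, 0, 0, 0, 0]

```text
time: 9.57
tool_pos: [0.4343, 0.5433, 0.148]
tool_rot: [0.001, 0.332, 0.943, 0.001]
contact_force: [-0.4, -0.3, -0.5]
gripper_width: 1.0
grasp_force: 0.0
```

Emit:
play_rows:
  linear:
    - [0, 0, 0]
    - [0, 0, 0]
    - [0, 0, 0]
    - [0, 0, 0]
    - [0, 0, 0]
    - [0, 0, 0]
  turn: [0, 0, 0, 0, 0, 0]
  hand: 0.03

```text
time: 10.32
tool_pos: [0.4337, 0.5428, 0.1473]
tool_rot: [0.0, 0.332, 0.943, 0.0]
contact_force: [-2.0, -1.6, 5.8]
gripper_width: 0.466
grasp_force: 60.2
```

Emit:
play_rows:
  linear:
    - [0, 0, 0.005]
    - [0, 0, 0.01]
    - [0, 0, 0.015]
    - [0, 0, 0.015]
    - [0, 0, 0.005]
    - [0, 0, 0]
  turn: [0, 0, 0, 0, 0, 0]

```text
time: 11.08
tool_pos: [0.4339, 0.5428, 0.1973]
tool_rot: [0.0, 0.332, 0.943, 0.001]
contact_force: [-1.1, -0.0, -4.2]
gripper_width: 0.467
grasp_force: 59.6
```

Emit:
play_rows:
  linear:
    - [0, -0.01, 0]
    - [0.0005, -0.022, 0]
    - [0.0005, -0.03, 0]
    - [0.0005, -0.035, 0]
    - [0.001, -0.032, 0]
    - [0.0005, -0.022, 0]
    - [0.0005, -0.012, 0]
    - [0, 0, 0]
  turn: [0, 0, 0, 0, 0, 0, 0, 0]

```text
time: 12.08
tool_pos: [0.4372, 0.3792, 0.1963]
tool_rot: [-0.0, 0.333, 0.943, 0.0]
contact_force: [0.4, 0.2, -3.4]
gripper_width: 0.468
grasp_force: 60.0
```

```bash
python3 - <<'E'
from h import *
s=state();print(s["tool_pos"].round(4),s["tool_rot"].round(4),s["contact_force"].round(2),s["gripper_width"])
a=grab_frame("scene");b=grab_frame("wrist")
a=cv2.resize(a[150:290,150:310],None,fx=2.5,fy=2.5,interpolation=cv2.INTER_CUBIC)
b=cv2.resize(b[60:300,150:370],(int(220*350/240),350),interpolation=cv2.INTER_CUBIC)
save("c5.png",np.hstack([a,b]))
t=cam("scene")
f=s["tool_pos"];z=f[2]-.1455+.0045
print("pred foot px in crop",(proj(t,[[.4365,.379,.055],[.4365,.379,.008]])-[150,150])*2.5)
r=grab_frame("top"); print([(x["p"],x["location"]) for x in trace("top","bench_camera")[:3]])
E
```

```text
[0.4372 0.3792 0.1963] [-1.000e-04  3.328e-01  9.430e-01  2.000e-04] [ 0.35  0.19 -3.36] 0.46765270604551246
pred foot px in crop [[197.78564248 176.29699781]
 [198.61169465 208.913427  ]]
[(0.69, [230.7, 258.1])]
```

View pics/c5.png

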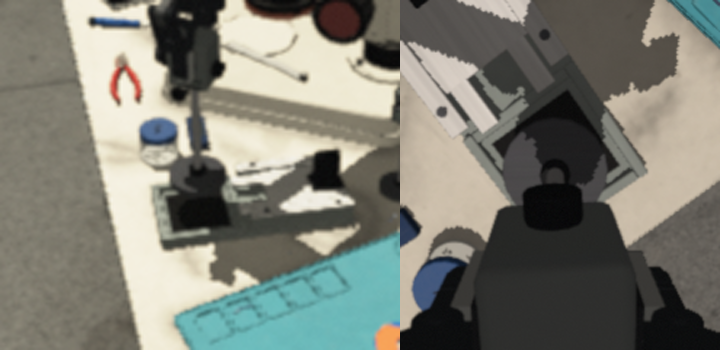

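The camera hangs upright. Its foot is at crop (198,176), which matches the predicted position over the bay. Lowering.

Emit:
play_rows:
  linear:
    - [-0.0005, 0, -0.01]
    - [0, 0, -0.015]
    - [0, 0, -0.01]
    - [0, 0, -0.005]
    - [0, 0, -0.003]
    - [0, 0, 0]
    - [0, 0, 0]
  turn: [0, 0, 0, 0, 0, 0, 0]

```text
time: 13.15
tool_pos: [0.4369, 0.3798, 0.1539]
tool_rot: [0.0, 0.332, 0.943, 0.0]
contact_force: [0.6, 0.3, -2.8]
gripper_width: 0.467
grasp_force: 60.0
```

Emit:
play_rows:
  linear:
    - [0, 0, -0.001]
    - [0, 0, -0.001]
    - [0, 0, 0]
  turn: [0, 0, 0]

```text
time: 13.52
tool_pos: [0.4365, 0.3795, 0.1512]
tool_rot: [-0.0, 0.332, 0.943, -0.0]
contact_force: [-0.4, -0.1, -3.5]
gripper_width: 0.464
grasp_force: 60.0
```

Emit:
play_rows:
  linear:
    - [0, 0, -0.001]
    - [0, 0, 0]
    - [0, 0, 0]
  turn: [0, 0, 0]

```text
time: 13.9
tool_pos: [0.4368, 0.3796, 0.1508]
tool_rot: [0.0, 0.332, 0.943, 0.0]
contact_force: [-2.1, -1.2, 1.0]
gripper_width: 0.47
grasp_force: 60.3
```

Emit:
play_rows:
  linear:
    - [0, 0, -0.0007]
    - [0, 0, 0]
    - [0, 0, 0]
  turn: [0, 0, 0]

```text
time: 14.28
tool_pos: [0.4368, 0.3797, 0.1507]
tool_rot: [0.0, 0.332, 0.943, 0.0]
contact_force: [-2.8, -1.8, 5.4]
gripper_width: 0.466
grasp_force: 61.1
```

Emit:
play_rows:
  linear:
    - [0, 0, 0]
    - [0, 0, 0]
    - [0, 0, 0]
    - [0, 0, 0]
    - [0, 0, 0]
  turn: [0, 0, 0, 0, 0]
  hand: 0.0854

```text
time: 14.9
tool_pos: [0.4366, 0.3796, 0.1495]
tool_rot: [-0.0, 0.332, 0.943, -0.0]
contact_force: [0.2, 0.6, -0.3]
gripper_width: 1.001
grasp_force: 0.0
```

Emit:
play_rows:
  linear:
    - [0, 0, 0.01]
    - [0, 0, 0.02]
    - [0, 0, 0.03]
    - [0, 0, 0.04]
    - [-0.03, 0.002, 0.02]
    - [-0.04, 0.002, 0]
    - [-0.04, 0.002, 0]
    - [-0.03, 0.002, 0]
  turn: [0, 0, 0, 0, 9, 9, 9, 9]

```text
time: 15.9
tool_pos: [0.2955, 0.3878, 0.2718]
tool_rot: [0.001, 0.022, 1.0, 0.001]
contact_force: [0.7, 0.1, 0.7]
gripper_width: 0.996
grasp_force: 0.0
```

```bash
python3 - <<'E'
from h import *
s=state();print(s["tool_pos"].round(4),s["tool_rot"].round(4),s["contact_force"].round(2),s["gripper_width"])
im=grab_frame("wrist");np.save("w6.npy",im);c=cam("wrist",s)
for n in ("bench_camera","keeper"):
    for r in trace("wrist",n)[:2]:
        ys,xs=np.nonzero(r["region"]);print(n,r["p"],r["location"],xs.min(),xs.max(),ys.min(),ys.max())
b=cv2.resize(im,(460,345));a=cv2.resize(grab_frame("scene")[150:290,170:306],(336,345),interpolation=cv2.INTER_CUBIC)
save("c6.png",np.hstack([a,b]))
print("scene pred head/foot crop",(proj(cam("scene"),[[.4368,.3795,.192],[.4368,.3795,.018]])-[170,150])*2.47)
print("wrist pred tab top,head top",proj(c,[[.289,.3875,.069],[.4368,.3795,.192]])*460/512)
E
```

```text
[0.2955 0.3878 0.2718] [0.001  0.0219 0.9998 0.0011] [0.69 0.13 0.7 ] 0.9957303716717469
bench_camera 0.87 [256.4, 301.5] 226 285 232 346
bench_camera 0.6 [259.3, 66.3] 228 289 31 95
keeper 0.79 [255.8, 173.3] 229 284 133 230
keeper 0.52 [257.0, 303.2] 226 285 232 345
scene pred head/foot crop [[143.19785034  70.54599189]
 [146.49401595 200.01091291]]
wrist pred tab top,head top [[230.60841046 139.47974681]
 [228.99017097 319.04625438]]
```

View pics/c6.png

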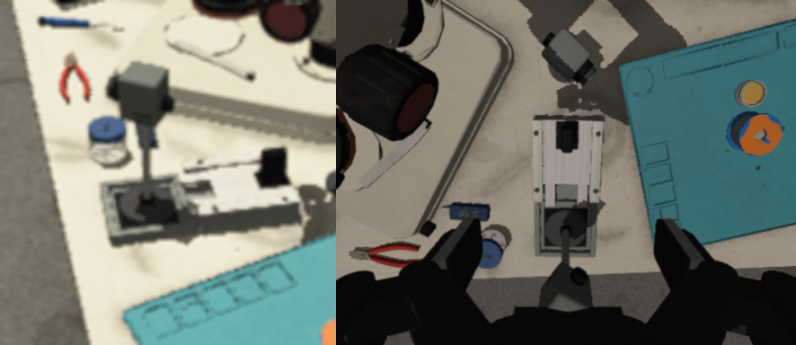

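The camera stands upright in the bay, with its foot at crop (146,200), and the tab is at (567,135). Now pinching the tab to close the keeper.

Emit:
play_rows:
  linear:
    - [-0.009, 0.0005, -0.03]
    - [0, 0, -0.05]
    - [0, 0, -0.05]
    - [0, 0, -0.04]
    - [0, 0, -0.03]
    - [0, 0, -0.02]
    - [0, 0, -0.004]
    - [0, 0, 0]
  turn: [0, 0, 0, 0, 0, 0, 0, 0]
  hand: 0.05

```text
time: 17.1
tool_pos: [0.2886, 0.3883, 0.0463]
tool_rot: [0.0, 0.025, 1.0, 0.0]
contact_force: [-0.0, 0.2, -0.2]
gripper_width: 0.588
grasp_force: 0.0
```

Emit:
play_rows:
  linear:
    - [0, 0, 0]
    - [0, 0, 0]
    - [0, 0, 0]
    - [0, 0, 0]
    - [0, 0, 0]
  turn: [0, 0, 0, 0, 0]
  hand: 0.0

```text
time: 17.73
tool_pos: [0.2882, 0.3876, 0.0469]
tool_rot: [0.0, 0.025, 1.0, -0.001]
contact_force: [-0.6, -5.9, 6.5]
gripper_width: 0.15
grasp_force: 59.1
```

Emit:
play_rows:
  linear:
    - [0.004, -0.0008, 0]
    - [0.006, -0.0004, 0]
    - [0.007, -0.0004, 0]
    - [0.007, -0.0004, 0]
    - [0.006, -0.0004, 0]
    - [0.004, -0.0002, 0]
    - [0, 0, 0]
  turn: [0, 0, 0, 0, 0, 0, 0]

```text
time: 18.6
tool_pos: [0.3226, 0.3854, 0.0469]
tool_rot: [0.001, 0.025, 1.0, -0.0]
contact_force: [1.5, -4.0, 5.6]
gripper_width: 0.149
grasp_force: 58.9
```

Emit:
play_rows:
  linear:
    - [0.003, -0.0002, 0]
    - [0.004, -0.0002, 0]
    - [0.004, -0.0002, 0]
    - [0.003, -0.0002, 0]
    - [0, 0, 0]
  turn: [0, 0, 0, 0, 0]

```text
time: 19.23
tool_pos: [0.3364, 0.3846, 0.0469]
tool_rot: [0.001, 0.025, 1.0, -0.0]
contact_force: [0.4, -4.1, 6.4]
gripper_width: 0.145
grasp_force: 59.0
```

Moved 48 mm, with 7 mm to go.

Emit:
play_rows:
  linear:
    - [0.003, -0.0003, 0]
    - [0.003, -0.0003, 0]
    - [0.002, -0.0001, 0]
    - [0.002, -0.0001, 0]
    - [0, 0, 0]
  turn: [0, 0, 0, 0, 0]

```text
time: 19.85
tool_pos: [0.3431, 0.3841, 0.0469]
tool_rot: [-0.003, 0.025, 1.0, -0.0]
contact_force: [-13.5, -3.7, 14.8]
gripper_width: 0.152
grasp_force: 60.1
```

Emit:
play_rows:
  linear:
    - [-0.003, 0, 0]
    - [0, 0, 0]
  turn: [0, 0]

```text
time: 20.1
tool_pos: [0.3429, 0.3842, 0.0469]
tool_rot: [0.0, 0.025, 1.0, 0.0]
contact_force: [-0.2, -2.3, 6.6]
gripper_width: 0.151
grasp_force: 59.1
```

Emit:
play_rows:
  linear:
    - [0, 0, 0]
    - [0, 0, 0]
    - [0, 0, 0]
    - [0, 0, 0.02]
    - [0, 0, 0.04]
    - [0, 0, 0.05]
    - [-0.01, 0, 0.06]
    - [-0.02, 0, 0.05]
  turn: [0, 0, 0, 0, 0, 0, 0, 0]
  hand: 0.05

```text
time: 21.1
tool_pos: [0.3128, 0.3839, 0.2681]
tool_rot: [0.001, 0.025, 1.0, 0.001]
contact_force: [0.2, 1.0, 0.1]
gripper_width: 0.586
grasp_force: 0.0
```

```bash
python3 - <<'E'
from h import *
s=state();c=cam("wrist",s);print(s["time"],s["tool_pos"].round(4),s["contact_force"].round(1))
im=grab_frame("wrist")
b=np.array([.4365,.379,0]);e=np.array([.9985,-.055,0])
for n in ("bench_camera","keeper"):
    for r in trace("wrist",n)[:2]:
        ys,xs=np.nonzero(r["region"]);print(n,r["p"],r["location"],xs.min(),xs.max(),ys.min(),ys.max())
pts=[b+e*y+[0,0,.069] for y in (-.092,-.103)]+[b+e*(-.107)+[0,0,.069],b+e*(-.077)+[0,0,.069]]+[[.4368,.3795,.138],[.4368,.3795,.192]]
P=proj(c,pts);print("pred tab closed/ -11mm, tab ends, head",P.round(1).tolist())
# dark tab rows along its column
x=int(round(P[0,0]));print([(y,int(im[y,x-2:x+3].mean())) for y in range(int(P[2,1])-30,int(P[3,1])+20,2)])
im=grab_frame("scene");sc=cam("scene");print("scene pred head",proj(sc,[[.4368,.3795,.165]]))
for r in trace("scene","bench_camera")[:3]:
    ys,xs=np.nonzero(r["region"]);print(r["p"],r["location"],xs.min(),xs.max(),ys.min(),ys.max())
E
```

```text
21.1 [0.3128 0.3839 0.2681] [0.2 1.  0.1]
bench_camera 0.68 [260.9, 307.1] 227 291 234 346
bench_camera 0.64 [258.9, 43.6] 232 292 4 76
keeper 0.95 [260.9, 204.7] 231 286 165 257
pred tab closed/ -11mm, tab ends, head [[259.1, 190.4], [259.1, 180.8], [259.1, 177.2], [259.0, 203.3], [259.4, 301.1], [259.7, 341.7]]
[(147, 109), (149, 109), (151, 110), (153, 110), (155, 109), (157, 109), (159, 96), (161, 46), (163, 44), (165, 79), (167, 32), (169, 7), (171, 5), (173, 5), (175, 5), (177, 6), (179, 13), (181, 21), (183, 21), (185, 20), (187, 20), (189, 20), (191, 20), (193, 20), (195, 19), (197, 19), (199, 19), (201, 18), (203, 85), (205, 157), (207, 159), (209, 159), (211, 159), (213, 159), (215, 159), (217, 158), (219, 158), (221, 158)]
scene pred head [[228.19926197 187.37608117]]
0.86 [231.2, 193.1] 212 240 174 241
0.64 [313.1, 197.4] 303 321 181 229
0.54 [258.1, 232.4] 212 291 212 249
```

```bash
python3 -c "
from plant import *
print(job_done())"
```

```text
the job is handed in; nothing more can be done
None
```

The camera is parked upright in the bay, the keeper is pushed closed to its stop over the foot (54.9 of 55 mm measured), and I handed the job in at about 21 s with the gripper clear.

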